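# Sort the vials and set a bottle cap a quarter turn loose for sterilising

### The arm

A 6-joint arm with a two-finger parallel gripper is mounted at the origin on the work surface. World frame = base frame: x ahead of the robot, y to its left, z up, the work surface at z = 0. Lengths are in m, angles in rad, forces in N, time in s.
With the tool pointing down it reaches from about 0.225 to 0.875 m from the base axis. Payload 3.4 kg.
Tool frame: the origin (TCP) lies at the very end of the fingers, on their centre line; the grasp point (between the pads) lies 19 mm behind it; z points along the fingers, y is the line along which they close (so a half turn about z gives the same grasp; the last joint's range is limited). The gripper opens to 85 mm and grips with 20 to 120 N. Pads are 22 mm wide; open, the fingers measure 114 mm over their backs; the gripper's body (76 mm by 85 mm) begins 54 mm behind the grasp point. The pads swing forward as they close: fully open they stand 13 mm farther back than shut.
Start: joints at [1.145, 0.276, 1.505, -0, 1.361, -0.121], TCP at [0.173, 0.549, 0.231] pointing down, gripper open.
Joint ranges: [-2.89, 2.89], [-0.75, 2.08], [0.22, 2.7], [-1.18, 4.32], [0.11, 2.71], [-2.7, 2.7]. Speed limits (rad/s): [2.57, 2.57, 3.14, 3.14, 3.14, 3.14].

### API

Orientations are given as a 3x3 rotation matrix whose columns are the frame's x, y, z axes.
In Python, from workcell import manip gives the robot as it stands.
- The arm moves only by the shell command python3 -m handwheel 'ROWS' [FORCE]. ROWS is JSON, a list of rows, each a list of 7 numbers: the turn, a rotation vector about the world's x, y, z in degrees, then the shift along the world's x, y, z in cm, then the closure, from -1 (fully open) to 1 (shut). A call has exactly 8 rows; each row shifts and turns the commanded pose from where the row before left it; what a row does not reach is not made up. A row lasts 1/10 s, in which the tool goes at most 50 mm and 8.59 degrees, less where a joint would pass 70% of its speed; a pose out of reach is approached as far as the arm can. A call with a gripper value outside its range is refused whole. The fingers move at their own pace and stop on an object; FORCE is the grip in N (left out, the last holds). Time passes only in rows, so rows that do not move let the fingers close, or fill a call up. It gives the time, the measured TCP pose, the force, the opening and the grip force at its end, in the units of the state.
- manip.sense(): the state, without advancing time (a new reading comes with each control period).
- manip.capture(name): name is "scene" or "top" or "wrist"; returns the picture (480x640x3 uint8, blue, green, red); there is no depth.
- manip.get_calibration(name): a dict with "fx", "fy", "cx", "cy" (pixels), "origin" and "attitude" of the camera in the world; the wrist camera has in their place "mount" (4x4, takes a point from camera to tool coordinates, whose origin is the TCP and whose axes are the flange's). Camera axes: x right, y up, looking along -z (the intrinsics and any distortion apply to the point x, -y, -z); pixel columns grow to the right and rows downward; lengths in m; the calibration is good to about 2 mm. A picture is of the moment at which its call begins: read the wrist's pose just before it. get_calibration takes no time and is no camera call.
- manip.sign_off(): hands the job in; it is judged then, once.
Trained networks look in the newest picture that a camera, given by its name, has taken for a name from the list of things; names that differ only in an ending like _2 or _b are one class to them, and where a whole thing is asked for, a point or a joint stands for the part that bears it (a point fixed in the world has none). Each returns a list of dicts, best first, with "p" (0 to 1); they miss things now and then, are a little off and sometimes report something else, mostly with a low value. They report only what shows in the picture. A call takes as long as a camera call. They do not tell look-alikes from the thing itself.
- manip.regions_of(camera, thing): "mask" (480x640 bool, what is visible of it) and "box" ([left, top, right, bottom] in pixels, round what is visible of it).
The state is a dict: "time_s": time; "joints": joint angles; "qvel": joint speeds; "joint_torque": joint torques, N m; "eef_pos": TCP position; "tcp_rot": TCP orientation; "force": force on the tool from outside, world axes, zero at the start; "moment": the same for the moment, N m; "gripper_width": opening from 0.0 (shut) to 1.0 (fully open); "grasp_force": force on a finger pad.
Only numpy, scipy, OpenCV 4.12 (cv2) and the standard library are available. Lean on these libraries where they do the work, as an engineer would, in place of code of your own. Each camera call takes 0.05 s, during which the arm holds its last target. There are 200 camera calls.

### The job

We are getting empty glassware ready for the steriliser. First stand the two loose amber vials upright in the metal block, each in a free hole of the row that already holds a vial of its own height, and disturb nothing else on the bench. Then screw the blue cap of the clamped bottle down until it is fully home, back it off a quarter turn so that steam can get in, and finish still gripping the cap there, holding it steady for me to tape it.

Things in the scene. Friction and masses are not known exactly. Their poses are not given: they have to be found in the camera images.
- bottle: Clear 250 ml glass bottle, 70 mm in diameter, held fast in a bench clamp with a 110 mm (x) by 150 mm (y) steel base, the whole fixed to the bench. Origin on the bench, on the bottle's axis; z up; the clamp's black knob is towards +y (out to 114 mm). The clamp's jaws reach up to 55 mm, the bottle is straight up to 90 mm and then narrows to a radius of 23 mm at 118 mm. A black mark runs down the bottle's shoulder on its +x side.
- cap: The bottle's blue ribbed screw cap, 54 mm in diameter and 26 mm high, already started on the thread and up to half a turn loose. Origin at the centre of its underside, 127 mm above the bench when fully home. This frame rises and falls with the cap but does not turn with it.
- cap_grip (a point): Point on the cap's axis 15 mm above its underside (11 mm below its flat top), about 142 to 144 mm above the bench: the height to grip it. Its frame turns with the cap: x points along the white line that runs from the middle of the cap's top to its edge and down its side. When the cap is fully home this line meets the black mark on the bottle's shoulder.
- thread (a joint): Turn of the cap on its thread in rad: 0 = fully home against a hard stop, growing as the cap is unscrewed (counter-clockwise seen from above); a quarter turn back from home is 1.57. Starts between 1.1 and 2.7. Right-hand thread rising 4 mm a turn; it turns against about 0.1 N m of friction, stays where it is left and cannot be pulled off.
- rack: Grey-blue anodised metal vial block, fixed to the bench, 122 mm (x) by 190 mm (y) by 26 mm high. Origin at the centre of its underside, z up. Two rows of three holes: rows at x = -31 and +31 mm, holes at y = -62, 0 and +62 mm. Holes are 32 mm wide and 21 mm deep (floor 5 mm above the bench), with a 2 mm chamfer.
- tall: The loose tall vial as a body (see tall_mid).
- short: The loose short vial as a body (see short_mid).
- tall_mid (a point): Loose tall amber vial with a white cap, 95 mm high, 28 mm in diameter (cap 26 mm, the top 15 mm), 45 g, standing on the bench. The point is its centre, 47.5 mm above its foot; z along the vial.
- short_mid (a point): Loose short amber vial, the same but 72 mm high, standing on the bench. The point is its centre, 36 mm above its foot; z along the vial.
- tall_ref_mid (a point): Tall vial (95 mm) already standing in one hole of the block: its row is the tall row. Either row may be the tall one. The point is its centre.
- short_ref_mid (a point): Short vial (72 mm) already standing in one hole of the block's other row, the short row. The point is its centre.
- spare_mid (a point): Another 250 ml bottle with a blue cap, 143 mm high, already done, standing loose near the back of the bench; leave it alone. The point is its centre.
- wipes_mid (a point): White tub of wipes with an orange lid, 96 mm in diameter, 160 mm high; leave it alone. The point is its centre.
- marker_mid (a point): White marker pen with a black cap, 130 mm long, 16 mm thick, lying on the bench; leave it alone. The point is its centre.
- timer_mid (a point): White lab timer, 65 by 75 by 18 mm, lying flat; leave it alone. The point is its centre.
- tape_mid (a point): Roll of steriliser tape, 104 mm in diameter, 19 mm high, lying flat; leave it alone. The point is its centre.
There are look-alikes about, which are no part of the job. What is shaped like the part that bears tall_ref_mid but green or pink is not meant.

How it is judged:
By the outcome, as a careful person would: the job done as asked, in the order asked, and still so for the second after the job is handed in, while the arm keeps its last pose, push and grip.
It also fails if it takes over 72 s, if anything falls off the work surface, if the arm or the gripper's body presses on something with over 40 N, if the wrist force passes 120 N, or if a joint passes its speed limit or range.

## Working session

There is one attempt and no reset: what is moved stays moved. The work goes in short steps, Python scripts to look and compute and a shell command to move; the robot and the scene stay as the last step left them, time stands still between calls to the robot, and variables do not carry over. Pictures are saved under pics/ and viewed, at most 10 in all, crops included, and the job is handed in when it is done.

```bash
ls; mkdir -p pics; python3 - <<'E'
from workcell import manip
import cv2
for n in("scene","top"):
    im=manip.capture(n); cv2.imwrite(f"pics/{n}0.png",im)
    c=manip.get_calibration(n); print(n,c)
    for t in ["bottle","cap","rack","tall","short","tall_ref_mid","short_ref_mid","spare_mid","wipes_mid","marker_mid","timer_mid","tape_mid"]:
        print(t,[(round(d["p"],2),[int(v) for v in d["box"]]) for d in manip.regions_of(n,t)][:4])
print(manip.get_calibration("wrist"));print(manip.sense())
E
```

```text
pics
scene {'fx': 442.0516929096339, 'fy': 442.0516929096339, 'cx': 319.46708484102743, 'cy': 240.3809231992859, 'origin': array([1.01466096, 0.14564974, 0.76446858]), 'attitude': array([[-0.28957892, -0.79272801,  0.53640129],
       [ 0.95700657, -0.22995576,  0.1768015 ],
       [-0.01680694,  0.56453755,  0.82523626]])}
bottle [(0.85, [416, 213, 511, 314])]
cap [(0.66, [454, 212, 494, 247])]
rack [(0.87, [156, 186, 263, 255]), (0.33, [415, 212, 515, 316]), (0.25, [344, 318, 413, 415])]
tall [(0.77, [354, 207, 369, 245]), (0.41, [256, 320, 324, 351])]
short [(0.98, [336, 261, 352, 290])]
tall_ref_mid [(0.66, [275, 159, 287, 196]), (0.58, [233, 180, 250, 216]), (0.57, [235, 153, 254, 188])]
short_ref_mid [(0.79, [165, 195, 187, 223])]
spare_mid [(0.6, [164, 283, 217, 352])]
wipes_mid [(0.74, [345, 319, 413, 415])]
marker_mid [(0.58, [257, 321, 323, 352]), (0.45, [157, 182, 266, 254])]
timer_mid [(0.94, [121, 259, 172, 303])]
tape_mid []
top {'fx': 509.1499506414877, 'fy': 509.1499506414877, 'cx': 312.6895278801326, 'cy': 232.6624268433623, 'origin': array([ 0.46906914, -0.02276694,
[... 1529 characters left out ...]
05,
        1.36069079e+00, -1.21028002e-01]), 'qvel': array([ 0.00080854, -0.00040843,  0.00051879, -0.00201384, -0.00053045,
       -0.00080304]), 'joint_torque': array([-5.07011227e-04, -4.16675270e+01, -2.46096683e+01, -7.37814639e-05,
        4.49320760e-04,  1.32376780e-05]), 'eef_pos': array([0.17257646, 0.54851572, 0.23132558]), 'tcp_rot': array([[-9.53922228e-01,  3.00053958e-01,  6.72740041e-05],
       [ 3.00053962e-01,  9.53922227e-01,  7.00139219e-05],
       [-4.31662134e-05,  8.69736679e-05, -9.99999995e-01]]), 'force': array([-0.24327597,  0.38357328, -0.45622806]), 'moment': array([0.01710401, 0.00635039, 0.04362354]), 'grasp_force': 0.0, 'gripper_width': 1.0039134547887516}
```

View pics/scene0.png

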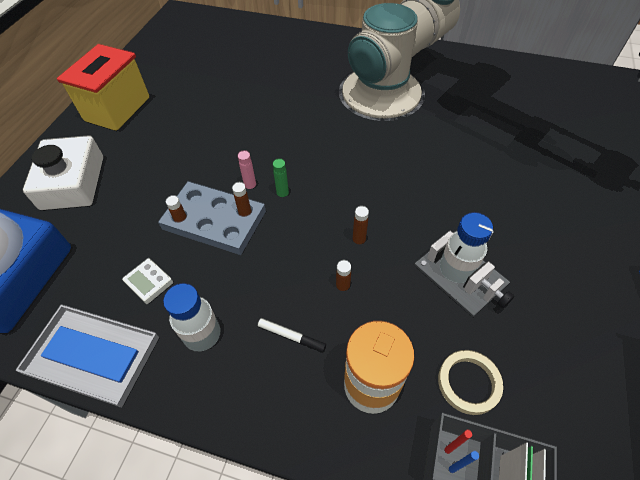

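View pics/top0.png

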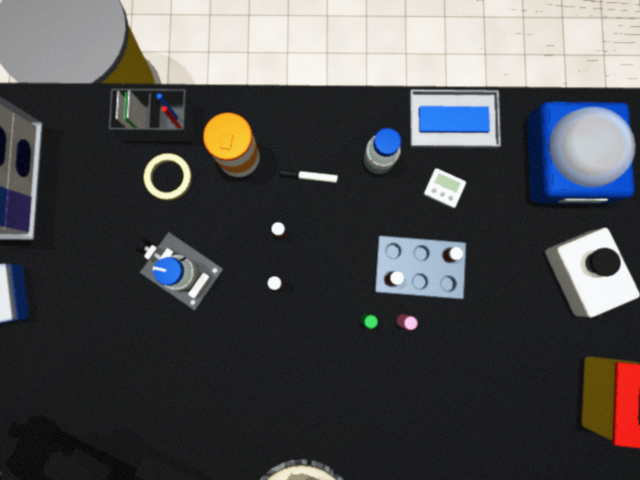

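```bash
cat >h.py <<'E'
import numpy as np,cv2
from workcell import manip
from scipy.optimize import least_squares
def cam(n):
    c=manip.get_calibration(n); K=(c["fx"],c["fy"],c["cx"],c["cy"])
    if n!="wrist": return K,np.array(c["attitude"]),np.array(c["origin"]),c
    s=manip.sense(); M=np.array(c["mount"]); R=s["tcp_rot"]
    return K,R@M[:3,:3],s["eef_pos"]+R@M[:3,3],c
def proj(C,P):
    K,R,o=C[:3]; q=(np.atleast_2d(P)-o)@R
    return np.c_[K[2]-K[0]*q[:,0]/q[:,2],K[3]+K[1]*q[:,1]/q[:,2]]
def ray(C,uv,z):
    K,R,o=C[:3]; uv=np.atleast_2d(uv).astype(float)
    d=np.c_[(uv[:,0]-K[2])/K[0],-(uv[:,1]-K[3])/K[1],-np.ones(len(uv))]@R.T
    return o+d*((z-o[2])/d[:,2])[:,None]
a=np.linspace(0,2*np.pi,48)
def cyl(x,y,segs): # segs: (z,r)
    return np.vstack([np.c_[x+r*np.cos(a),y+r*np.sin(a),z+0*a] for z,r in segs])
def bbox(p): return np.r_[p.min(0),p.max(0)]
def fit(obs,segs,x0): # obs: list of (C,box)
    f=lambda v:np.hstack([bbox(proj(C,cyl(*v,segs)))-np.array(b)-[0,0,1,1] for C,b in obs])
    s=least_squares(f,x0); return s.x,s.fun
def vial(h,z0=0): return [(z0,.014),(z0+h-.015,.014),(z0+h-.015,.013),(z0+h,.013)]
CAPS=lambda z:[(z,.027),(z+.026,.027)]
def rackfit(C,im,x0):
    """fit rack x,y,yaw to the edges of its top face: grey-blue mask, hull"""
    hsv=cv2.cvtColor(im,cv2.COLOR_BGR2HSV)
    return hsv
E
python3 - <<'E'
from h import *
T=cam("top");S=cam("scene"); print([k for k in T[3]])
print("tall",fit([(T,[268,278,286,289]),(S,[354,207,369,245])],vial(.095),[.4,.05]),
 fit([(S,[354,207,369,245])],vial(.095),[.4,.05]))
print("short",fit([(T,[271,226,284,240]),(S,[336,261,352,290])],vial(.072),[.5,.05]),
 fit([(S,[336,261,352,290])],vial(.072),[.5,.05]))
print("cap",fit([(T,[153,258,183,287]),(S,[454,212,494,247])],CAPS(.1285),[.4,.3]))
im=cv2.imread("pics/top0.png"); h=cv2.cvtColor(im,cv2.COLOR_BGR2HSV)
m=np.zeros((480,640),np.uint8); m[225:310,365:480]=(h[225:310,365:480,2]>70)*255
cs=max(cv2.findContours(m,0,2)[0],key=cv2.contourArea)
r=cv2.minAreaRect(cs); b=cv2.boxPoints(r); w=ray(T,b,.026); print("rack",r,w,w.mean(0))
print("caprgb line",ray(T,[[153,268],[168,272]],.154), "knob/plate")
for uv in [(150,247),(142,268),(173,234),(222,273),(197,308)]: print(uv,ray(T,[uv],.01))
E
```

```text
['fx', 'fy', 'cx', 'cy', 'origin', 'attitude']
tall (array([0.49067578, 0.05995181]), array([-0.72534444, -1.89864843, -3.73166314, -0.05010452, -1.84807185,
       -1.6619391 , -1.57692852, -1.75195766])) (array([0.49384784, 0.06422606]), array([-0.24591366,  0.04846797,  0.22452328, -0.05509765]))
short (array([0.60271483, 0.0578402 ]), array([-6.88321391e-01, -2.36452069e+00,  4.46272280e-04, -1.11986321e+00,
        8.49172501e-01, -2.47954264e+00, -5.77942445e-01, -1.05161028e+00])) (array([0.60650885, 0.05862693]), array([ 0.71629296, -0.69756949, -0.67720221,  0.71823795]))
cap (array([0.51009881, 0.26227315]), array([-0.20041147, -0.93473862,  0.11072868, -2.74799505,  2.89462147,
       -0.98867818, -2.00870607, -2.876698  ]))
rack ((420.67327880859375, 266.8338623046875), (90.07223510742188, 57.775421142578125), 4.5739216804504395) [[ 0.47392874 -0.15186016  0.026     ]
 [ 0.59997131 -0.16264081  0.026     ]
 [ 0.5858236  -0.35971353  0.026     ]
 [ 0.46023693 -0.34632937  0.026     ]] [ 0.52999014 -0.25513597  0.026     ]
caprgb line [[0.51569755 0.28932992 0.154     ]
 [0.50823623 0.25994442 0.154     ]] knob/plate
(150, 247) [[0.56919124 0.34378769 0.01      ]]
(142, 268) [[0.5222891  0.35934089 0.01      ]]
(173, 234) [[0.59881291 0.29370059 0.01      ]]
(222, 273) [[0.51282735 0.18145886 0.01      ]]
(197, 308) [[0.43562508 0.23408356 0.01      ]]
```

```bash
python3 - <<'E'
import cv2,numpy as np
t=cv2.imread("pics/top0.png");s=cv2.imread("pics/scene0.png")
A=cv2.resize(t[225:320,130:230],(400,380),interpolation=2); B=cv2.resize(t[230:305,370:475],(400,286),interpolation=2)
C=cv2.resize(s[205:320,410:520],(400,418),interpolation=2)
o=np.zeros((600,800,3),np.uint8); o[:380,:400]=A; o[:286,400:]=B[:286]; o[286:600,400:]=cv2.resize(C,(400,314)); cv2.imwrite("pics/crop1.png",o)
E
```

```text
(no output)
```

View pics/crop1.png

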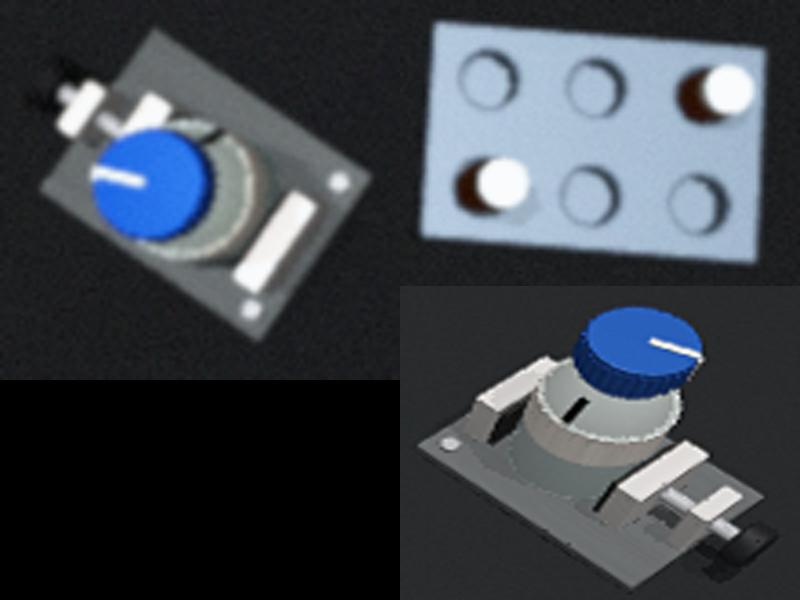

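```bash
python3 -m handwheel '[[0,0,1.6,2.7,-4.1,0,-1],[0,0,1.6,2.7,-4.1,0,-1],[0,0,1.6,2.7,-4.1,0,-1],[0,0,1.6,2.7,-4.1,0,-1],[0,0,1.6,2.7,-4.1,0,-1],[0,0,1.6,2.7,-4.1,0,-1],[0,0,1.6,2.7,-4.1,0,-1],[0,0,1.8,2.7,-4.1,0,-1]]' 40
python3 -m handwheel '[[0,0,0,2.7,-4.1,0,-1],[0,0,0,2.7,-4.1,0,-1],[0,0,0,2.7,-4.1,0,-1],[0,0,0,2.4,-3.6,0,-1],[0,0,0,0,0,0,-1],[0,0,0,0,0,0,-1],[0,0,0,0,0,0,-1],[0,0,0,0,0,0,-1]]'
python3 - <<'E'
from h import *
im=manip.capture("wrist"); W=cam("wrist"); cv2.imwrite("pics/w1.png",im)
s=manip.sense(); print(s["eef_pos"],s["tcp_rot"])
for n,h in (("tall",.095),("short",.072)):
    for d in manip.regions_of("wrist",n)[:3]:
        print(n,d["p"],d["box"],fit([(W,d["box"])],vial(h),[.5,.06]))
E
```

```text
time_s: 2.1
eef_pos: [0.3894, 0.2188, 0.2317]
tcp_rot: [[-0.997, 0.076, 0.001], [0.076, 0.997, 0.001], [-0.001, 0.001, -1.0]]
force: [1.0, 0.1, -0.2]
gripper_width: 0.999
grasp_force: 0.0
time_s: 2.9
eef_pos: [0.4927, 0.0627, 0.2314]
tcp_rot: [[-0.997, 0.076, -0.0], [0.076, 0.997, 0.0], [0.0, 0.0, -1.0]]
force: [0.7, -0.2, -0.6]
gripper_width: 0.999
grasp_force: 0.0
[0.49284921 0.06270972 0.23147406] [[-9.97117062e-01  7.58786199e-02 -1.10106876e-05]
 [ 7.58786119e-02  9.97117006e-01  3.35969871e-04]
 [ 3.64718740e-05  3.34165815e-04 -9.99999944e-01]]
tall 0.63 [299.1, 186.0, 335.6, 238.6] (array([0.49142785, 0.06046103]), array([ 0.66264326, -1.15175293, -0.66247198,  0.91604641]))
tall 0.3 [528.5, 349.7, 610.5, 375.9] (array([0.65332897, 0.28497019]), array([ -3.4214212 , -29.6967569 ,   2.67127075,  25.67885299]))
short 0.97 [305.9, 296.4, 341.1, 356.7] (array([0.60761443, 0.05680323]), array([ 2.81267595, -0.62363029, -2.81226427,  0.48750018]))
```

View pics/w1.png

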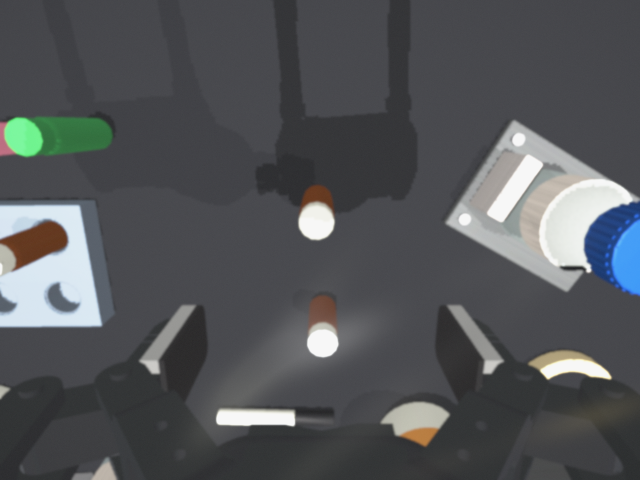

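```bash
python3 -m handwheel '[[0,0,0,-0.1,-0.2,-3.8,-1],[0,0,0,0,0,-3.8,-1],[0,0,0,0,0,-3.8,-1],[0,0,0,0,0,-3.8,-1],[0,0,0,0,0,-3.8,-1],[0,0,0,0,0,0,-1],[0,0,0,0,0,0,1],[0,0,0,0,0,0,1]]' 35
python3 -m handwheel '[[0,0,0,0,0,0,1],[0,0,0,0,0,0,1],[0,0,0,0,0,0,1],[0,0,0,0,0,0,1],[0,0,0,0,0,0,1],[0,0,0,0,0,2,1],[0,0,0,0,0,3,1],[0,0,0,0,0,3,1]]'
```

```text
time_s: 3.85
eef_pos: [0.4943, 0.0598, 0.0433]
tcp_rot: [[-0.997, 0.077, 0.004], [0.077, 0.997, 0.0], [-0.004, 0.0, -1.0]]
force: [0.2, -0.5, -0.1]
gripper_width: 0.692
grasp_force: 0.0
time_s: 4.65
eef_pos: [0.4921, 0.0595, 0.1224]
tcp_rot: [[-0.997, 0.078, -0.001], [0.078, 0.997, 0.0], [0.001, 0.0, -1.0]]
force: [0.9, 0.1, -0.4]
gripper_width: 0.316
grasp_force: 34.7
```

```bash
python3 -m handwheel '[[0,0,0,1.2,-3.9,1.6,1],[0,0,0,1.2,-3.9,1.6,1],[0,0,0,1.2,-3.9,1.6,1],[0,0,0,1.2,-3.9,1.6,1],[0,0,0,1.0,-3.9,1.6,1],[0,0,0,0,0,0,1],[0,0,0,0,0,0,1],[0,0,0,0,0,0,1]]'
python3 - <<'E'
from h import *
im=manip.capture("wrist"); W=cam("wrist"); cv2.imwrite("pics/w2.png",im)
s=manip.sense(); print(s["eef_pos"])
for n in ("rack","tall_ref_mid","short_ref_mid","tall"):
    for d in manip.regions_of("wrist",n)[:3]: print(n,d["p"],d["box"])
P=lambda x,y,th:np.array([.53,-.255,0])
print(proj(W,[[.48,-.255,.026],[.58,-.255,.026]]))
E
```

```text
time_s: 5.45
eef_pos: [0.5496, -0.1344, 0.2008]
tcp_rot: [[-0.997, 0.078, -0.002], [0.078, 0.997, 0.001], [0.002, 0.001, -1.0]]
force: [-0.0, -0.3, 0.3]
gripper_width: 0.318
grasp_force: 34.8
[ 0.54957117 -0.13408127  0.20075086]
rack 0.64 [41.2, 122.5, 298.3, 272.0]
tall_ref_mid 0.96 [203.8, 142.9, 265.3, 196.7]
tall_ref_mid 0.75 [273.2, 1.1, 316.9, 61.2]
tall_ref_mid 0.64 [134.0, 2.8, 217.2, 64.8]
short_ref_mid 0.9 [50.1, 218.7, 125.3, 274.3]
tall 0.6 [275.5, 241.1, 370.9, 425.5]
tall 0.59 [516.4, 235.5, 595.4, 296.7]
[[160.73593763 139.54130847]
 [183.26350694 259.07513717]]
```

View pics/w2.png

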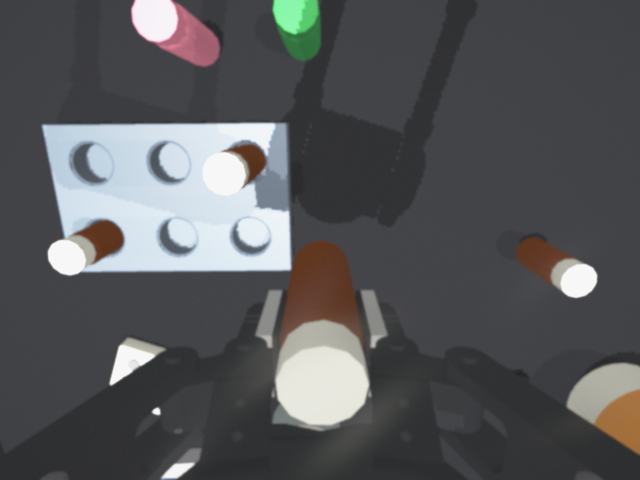

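```bash
cat >rk.py <<'E'
from h import *
R2=lambda t:np.array([[np.cos(t),-np.sin(t)],[np.sin(t),np.cos(t)]])
Q=np.array([[-.061,-.095],[-.061,.095],[.061,.095],[.061,-.095]])
H=np.array([[x,y] for x in(-.031,.031) for y in(-.062,0,.062)])
def pts(v,L,z=.026): return np.c_[L@R2(v[2]).T+v[:2],np.full(len(L),z)]
def edges(im,W,v):
    """sub-pixel edge search along normals of the projected top-face edges, fit pose"""
    g=cv2.GaussianBlur(im,(3,3),0).astype(np.float32).mean(2)
    for it in range(4):
        A=[];n=0
        base=[]
        for i in range(4):
            p,q=Q[i],Q[(i+1)%4]; nrm=(p+q)/np.linalg.norm(p+q)
            for t in np.linspace(.06,.94,30):
                m=p+(q-p)*t; ss=np.linspace(-.010,.010,81)*(1 if it<2 else .6)
                uv=proj(W,pts(v,m+ss[:,None]*nrm)).astype(np.float32)
                val=cv2.remap(g,uv[None,:,0],uv[None,:,1],1)[0]
                k=np.argmin(np.gradient(val))
                if np.gradient(val)[k]<-1: base.append((i,m,nrm,ss[k]))
        def f(d):
            return [ (nr@(d[:2]+d[2]*np.array([-m[1],m[0]]))-s)*1000 for i,m,nr,s in base]
        r=least_squares(f,[0,0,0],loss="soft_l1"); d=r.x
        v=np.r_[v[:2]+R2(v[2])@d[:2],v[2]+d[2]]
    res=np.array(f(d)); E=[ (len(x:=[res[j] for j,b in enumerate(base) if b[0]==i]),round(float(np.median(x)),2)) for i in range(4)]
    return v,E
E
cat >rk2.py <<'E'
from rk import *
import sys
E
python3 - <<'E'
from rk import *
im=cv2.imread("pics/w2.png"); W=cam("wrist")
v,E=edges(im,W,np.array([.53,-.255,-.078])); print("wrist",v,E)
T=cam("top"); vt,Et=edges(cv2.imread("pics/top0.png"),T,np.array([.53,-.255,-.078])); print("top",vt,Et)
print("edge pix",proj(W,pts(v,Q)))
print("holes",pts(v,H))
for n,b in (("tallref",[203.8,142.9,265.3,196.7]),("shortref",[50.1,218.7,125.3,274.3])):
    h=.095 if n[0]=="t" else .072
    print(n,fit([(W,b)],[(.03,.014)]+vial(h,.005)[1:],[.5,-.25]))
d=im.copy()
for p in proj(W,pts(v,Q)): cv2.circle(d,tuple(int(round(x)) for x in p),3,(0,0,255),1)
for c in H:
    uv=proj(W,pts(v,c+.018*np.c_[np.cos(a),np.sin(a)])); cv2.polylines(d,[np.round(uv).astype(np.int32)],True,(0,0,255),1)
cv2.imwrite("pics/w2d.png",cv2.resize(d[100:300,20:320],(800,533)))
E
```

```text
wrist [ 0.53022412 -0.2551078  -0.06896923] [(30, -0.42), (30, -0.36), (30, -0.41), (24, -0.49)]
top [ 0.52987627 -0.2548421  -0.06942879] [(30, -0.39), (30, -0.32), (30, -0.34), (30, -0.25)]
edge pix [[ 42.08683738 124.90712839]
 [285.6912748  122.92414624]
 [290.42088803 269.49140958]
 [ 71.85067544 271.13484538]]
holes [[ 0.49502512 -0.31482404  0.026     ]
 [ 0.49929782 -0.25297144  0.026     ]
 [ 0.50357053 -0.19111884  0.026     ]
 [ 0.55687772 -0.31909675  0.026     ]
 [ 0.56115042 -0.25724415  0.026     ]
 [ 0.56542313 -0.19539155  0.026     ]]
tallref (array([ 0.50421798, -0.18965003]), array([ 1.41919142,  2.44433399, -1.81626333, -2.10490951]))
shortref (array([ 0.55582689, -0.31511458]), array([ 3.00120787,  2.57980054, -3.49942817, -2.53983709]))
```

View pics/w2d.png

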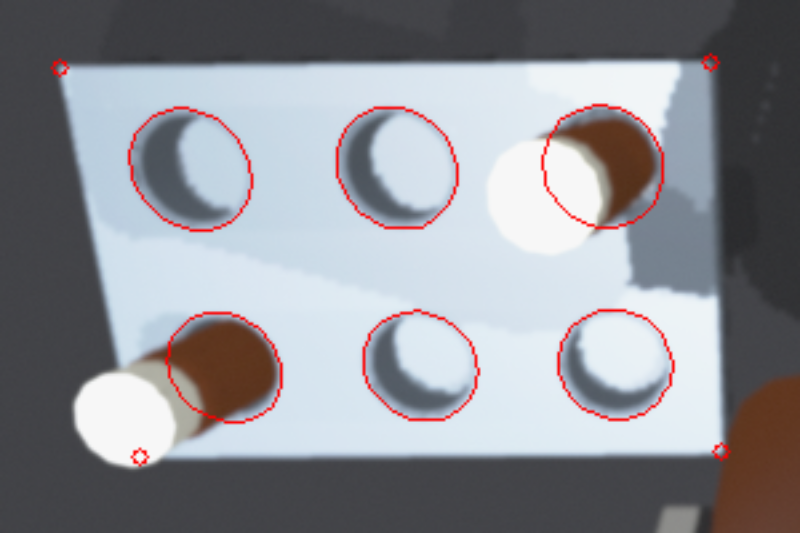

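```bash
python3 - <<'E'
from h import *
M=np.array(manip.get_calibration("wrist")["mount"]); C=(cam("wrist")[0],M[:3,:3],M[:3,3])
b=np.array([275.5,241.1,370.9,425.5])
segs=[(.041,.014),(-.039,.014),(-.039,.013),(-.054,.013)]
f=lambda v:bbox(proj(C,cyl(v[0],v[1],[(z+v[2],r) for z,r in segs])))-b-[0,0,1,1]
s=least_squares(f,[0,0,0]);print(s.x,s.fun, f([0,0,0]))
f2=lambda v:f([v[0],v[1],0]);s=least_squares(f2,[0,0]);print(s.x,s.fun)
q=manip.sense();print(q["eef_pos"],q["tcp_rot"])
E
```

```text
[0.00250287 0.00075998 0.0031421 ] [ 1.10251928 -1.00361527 -1.09745075  0.57398624] [-2.68847497  5.70565154 -2.83291837 16.34543662]
[0.00475686 0.00073356] [-0.56117102 -3.55552184  0.56138265  2.39927913]
[ 0.55020775 -0.13438175  0.20104582] [[-9.97069882e-01  7.64927749e-02 -7.10581585e-04]
 [ 7.64924254e-02  9.97070034e-01  5.06719392e-04]
 [ 7.47259978e-04  4.50880536e-04 -9.99999619e-01]]
```

```bash
python3 -m handwheel '[[0,0,0,-1.3,-4.5,0,1],[0,0,0,-1.3,-4.5,0,1],[0,0,0,-1.3,-4.5,0,1],[0,0,0.4,-1.3,-4.5,0,1],[0,0,0,0,0,-4,1],[0,0,0,0,0,-4,1],[0,0,0,0,0,-4,1],[0,0,0,0,0,0,1]]'
python3 - <<'E'
from rk import *
for _ in range(2): im=manip.capture("wrist")
W=cam("wrist"); cv2.imwrite("pics/w3.png",im); s=manip.sense(); print(s["eef_pos"],s["force"])
v=np.array([.5301,-.2550,-.0692]); d=im.copy()
for c in H:
    uv=proj(W,pts(v,c+.018*np.c_[np.cos(a),np.sin(a)])); cv2.polylines(d,[np.round(uv).astype(np.int32)],True,(0,0,255),1)
cv2.imwrite("pics/w3d.png",d)
E
```

```text
time_s: 6.5
eef_pos: [0.4948, -0.3122, 0.0761]
tcp_rot: [[-0.997, 0.071, -0.01], [0.071, 0.997, 0.008], [0.01, 0.007, -1.0]]
force: [-0.5, 0.3, -0.2]
gripper_width: 0.313
grasp_force: 34.9
[ 0.49870757 -0.31508885  0.08139253] [ 0.88419027  0.29719263 -0.13567382]
```

View pics/w3d.png

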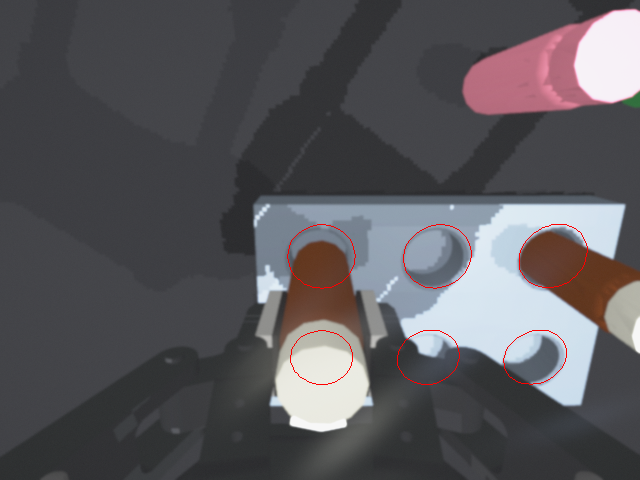

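```bash
python3 - <<'E'
from rk import *
W=cam("wrist"); print(manip.sense()["eef_pos"])
for dx in(-.002,0,.002): print(dx,bbox(proj(W,cyl(.4950+dx,-.3148,[(.0372,.014)]))))
im=cv2.imread("pics/w3.png"); print([tuple(im[r,320]) for r in range(234,248)]); print([tuple(im[262,c]) for c in list(range(288,298))+list(range(344,354))])
E
```

```text
[ 0.49870757 -0.31508885  0.08139253]
-0.002 [293.05843511 233.93898627 348.26026388 286.00410384]
0 [293.41606604 237.79410194 348.45931531 289.56021629]
0.002 [293.77164803 241.62666205 348.65722631 293.09634214]
[(np.uint8(145), np.uint8(130), np.uint8(119)), (np.uint8(144), np.uint8(129), np.uint8(119)), (np.uint8(143), np.uint8(129), np.uint8(119)), (np.uint8(144), np.uint8(129), np.uint8(118)), (np.uint8(143), np.uint8(128), np.uint8(119)), (np.uint8(133), np.uint8(120), np.uint8(116)), (np.uint8(107), np.uint8(102), np.uint8(110)), (np.uint8(71), np.uint8(77), np.uint8(103)), (np.uint8(40), np.uint8(60), np.uint8(98)), (np.uint8(33), np.uint8(57), np.uint8(98)), (np.uint8(34), np.uint8(56), np.uint8(99)), (np.uint8(31), np.uint8(56), np.uint8(99)), (np.uint8(30), np.uint8(55), np.uint8(98)), (np.uint8(31), np.uint8(55), np.uint8(98))]
[(np.uint8(116), np.uint8(105), np.uint8(96)), (np.uint8(109), np.uint8(99), np.uint8(90)), (np.uint8(99), np.uint8(90), np.uint8(83)), (np.uint8(95), np.uint8(87), np.uint8(82)), (np.uint8(83), np.uint8(80), np.uint8(84)), (np.uint8(65), np.uint8(70), np.uint8(90)), (np.uint8(45), np.uint8(60), np.uint8(94)), (np.uint8(33), np.uint8(55), np.uint8(95)), (np.uint8(31), np.uint8(55), np.uint8(97)), (np.uint8(31), np.uint8(55), np.uint8(96)), (np.uint8(39), np.uint8(57), np.uint8(93)), (np.uint8(42), np.uint8(57), np.uint8(92)), (np.uint8(60), np.uint8(68), np.uint8(94)), (np.uint8(87), np.uint8(85), np.uint8(97)), (np.uint8(113), np.uint8(105), np.uint8(103)), (np.uint8(128), np.uint8(116), np.uint8(108)), (np.uint8(133), np.uint8(120), np.uint8(110)), (np.uint8(137), np.uint8(124), np.uint8(114)), (np.uint8(139), np.uint8(127), np.uint8(115)), (np.uint8(142), np.uint8(129), np.uint8(117))]
```

```bash
python3 -m handwheel '[[0,0,0,-0.1,0,0,1],[0,0,0,0,0,-0.6,1],[0,0,0,0,0,-0.6,1],[0,0,0,0,0,-0.6,1],[0,0,0,0,0,-0.6,1],[0,0,0,0,0,-0.4,1],[0,0,0,0,0,-0.2,1],[0,0,0,0,0,0,1]]'
python3 - <<'E'
from rk import *
s=manip.sense(); print(s["force"],s["eef_pos"])
E
```

```text
time_s: 7.4
eef_pos: [0.4974, -0.3153, 0.0508]
tcp_rot: [[-0.997, 0.071, -0.001], [0.071, 0.997, 0.001], [0.001, 0.001, -1.0]]
force: [0.8, -0.5, -0.7]
gripper_width: 0.317
grasp_force: 34.9
[ 0.83978041 -0.51340624 -0.65365079] [ 0.4973758  -0.31534916  0.0508381 ]
```

```bash
python3 -m handwheel '[[0,0,0,0,0,-0.15,1],[0,0,0,0,0,0,0],[0,0,0,0,0,0,-0.2],[0,0,0,0,0,0,-1],[0,0,0,0,0,0,-1],[0,0,0,0,0,4,-1],[0,0,0,0,0,4,-1],[0,0,0,0,0,4,-1]]'
python3 -m handwheel '[[0,0,0,1.1,3.8,1.5,-1],[0,0,0,1.1,3.8,1.5,-1],[0,0,0,1.1,3.8,1.5,-1],[0,0,0,1.1,3.8,0,-1],[0,0,0,1.1,3.8,0,-1],[0,0,0,1.1,3.8,0,-1],[0,0,0,1.1,3.8,0,-1],[0,0,0,1.1,3.8,0,-1]]'
python3 -m handwheel '[[0,0,0,1.1,3.8,0,-1],[0,0,0,1,3.0,0,-1],[0,0,0,0,0,0,-1],[0,0,0,0,0,0,-1],[0,0,0,0,0,0,-1],[0,0,0,0,0,0,-1],[0,0,0,0,0,0,-1],[0,0,0,0,0,0,-1]]'
python3 - <<'E'
from rk import *
im=manip.capture("wrist"); W=cam("wrist"); cv2.imwrite("pics/w4.png",im)
s=manip.sense(); print(s["eef_pos"])
for d in manip.regions_of("wrist","short")[:3]:
    print(d["p"],d["box"],fit([(W,d["box"])],vial(.072),[.6,.057]))
im=manip.capture("top"); cv2.imwrite("pics/top1.png",im)
for d in manip.regions_of("top","tall_ref_mid")[:5]: print(d["p"],d["box"])
E
```

```text
time_s: 8.2
eef_pos: [0.4973, -0.3153, 0.171]
tcp_rot: [[-0.997, 0.071, -0.001], [0.071, 0.997, 0.001], [0.001, 0.001, -1.0]]
force: [0.6, -0.4, 0.7]
gripper_width: 0.999
grasp_force: 0.0
time_s: 9.0
eef_pos: [0.5858, -0.0099, 0.215]
tcp_rot: [[-0.997, 0.071, 0.0], [0.071, 0.997, -0.0], [-0.0, -0.0, -1.0]]
force: [0.7, -0.1, 0.1]
gripper_width: 1.004
grasp_force: 0.0
time_s: 9.8
eef_pos: [0.6065, 0.0557, 0.215]
tcp_rot: [[-0.997, 0.072, 0.0], [0.072, 0.997, 0.0], [-0.0, 0.0, -1.0]]
force: [-0.6, -0.6, -0.7]
gripper_width: 0.998
grasp_force: 0.0
[0.6065129  0.05589046 0.21492142]
0.65 [303.0, 183.7, 339.2, 237.7] (array([0.60408375, 0.05658844]), array([ 0.85377973,  2.55234353, -0.85375562, -2.21958944]))
0.76 [358.9, 316.9, 378.2, 325.1]
0.75 [383.3, 269.9, 400.4, 284.9]
0.74 [397.0, 314.9, 416.2, 329.6]
0.67 [424.2, 167.2, 463.8, 206.2]
0.65 [152.9, 254.4, 179.8, 284.3]
```

```bash
python3 - <<'E'
from h import *
T=cam("top");S=cam("scene")
print(fit([(T,[204,112,255,177]),(S,[345,319,413,415])],[(0,.048),(.16,.048)],[.75,.1]))
E
python3 -m handwheel '[[0,0,0,-0.2,0,-3.8,-1],[0,0,0,0,0.1,-3.8,-1],[0,0,0,0,0,-3.8,-1],[0,0,0,0,0,-3.8,-1],[0,0,0,0,0,0,-1],[0,0,0,0,0,0,-1],[0,0,0,0,0,0,-1],[0,0,0,0,0,0,-1]]'
```

```text
(array([0.77950895, 0.15455851]), array([-2.12332974,  0.0487944 ,  2.87450653, -0.6577101 , -1.28559368,
        1.10423154,  1.39187224, -1.54045309]))
time_s: 10.8
eef_pos: [0.6064, 0.0575, 0.0653]
tcp_rot: [[-0.997, 0.071, 0.005], [0.071, 0.997, 0.0], [-0.005, 0.0, -1.0]]
force: [0.1, -1.3, -0.0]
gripper_width: 0.999
grasp_force: 0.0
```

```bash
python3 -m handwheel '[[0,0,0,0,0,-1.5,-1],[0,0,0,0,0,-1.5,-1],[0,0,0,0,0,0,-1],[0,0,0,0,0,0,-1],[0,0,0,0,0,0,1],[0,0,0,0,0,0,1],[0,0,0,0,0,0,1],[0,0,0,0,0,0,1]]' 35
python3 -m handwheel '[[0,0,0,0,0,0,1],[0,0,0,0,0,0,1],[0,0,0,0,0,0,1],[0,0,0,0,0,0,1],[0,0,0,0,0,4,1],[0,0,0,0,0,4,1],[0,0,0,0,0,4,1],[0,0,0,0,0,4,1]]'
```

```text
time_s: 11.6
eef_pos: [0.6048, 0.0575, 0.0332]
tcp_rot: [[-0.997, 0.071, 0.001], [0.071, 0.997, 0.0], [-0.001, 0.0, -1.0]]
force: [0.6, -1.0, 0.3]
gripper_width: 0.332
grasp_force: 1.6
time_s: 12.4
eef_pos: [0.604, 0.0576, 0.1937]
tcp_rot: [[-0.997, 0.071, -0.001], [0.071, 0.997, 0.0], [0.001, 0.0, -1.0]]
force: [0.9, 0.2, -0.6]
gripper_width: 0.316
grasp_force: 35.1
```

```bash
python3 -m handwheel '[[0,0,0.1,-0.65,-4.2,0,1],[0,0,0,-0.65,-4.2,0,1],[0,0,0,-0.65,-4.2,0,1],[0,0,0,-0.65,-4.2,0,1],[0,0,0,-0.65,-4.2,0,1],[0,0,0,-0.6,-4.3,0,1],[0,0,0,0,0,0,1],[0,0,0,0,0,-3,1]]'
python3 -m handwheel '[[0,0,0,0,0,-3,1],[0,0,0,0,0,-3,1],[0,0,0,0,0,-2.8,1],[0,0,0,0,0,0,1],[0,0,0,0,0,0,1],[0,0,0,0,0,0,1],[0,0,0,0,0,0,1],[0,0,0,0,0,0,1]]'
python3 - <<'E'
from rk import *
im=manip.capture("wrist");W=cam("wrist"); cv2.imwrite("pics/w5.png",im); s=manip.sense(); e=s["eef_pos"];print(e,s["force"])
for dx in(-.002,0,.002): print(dx,bbox(proj(W,cyl(.5654+dx,-.1954,[(e[2]-.033,.014)]))))
c=int(proj(W,[[e[0],e[1],e[2]-.033]])[0,0]); g=im.astype(int)
B=bbox(proj(W,cyl(.5654,-.1954,[(e[2]-.033,.014)]))); r0=int(B[1]); rm=int((B[1]+B[3])/2)
print("col",c,[(r,g[r,c,0]-g[r,c,2]) for r in range(r0-12,r0+12)])
print("row",rm,[(k,g[rm,k,0]-g[rm,k,2]) for k in list(range(int(B[0])-8,int(B[0])+8))+list(range(int(B[2])-8,int(B[2])+8))])
E
```

```text
time_s: 13.2
eef_pos: [0.5685, -0.1979, 0.1657]
tcp_rot: [[-0.997, 0.072, 0.008], [0.072, 0.997, -0.003], [-0.008, -0.002, -1.0]]
force: [0.9, -1.1, -0.0]
gripper_width: 0.313
grasp_force: 35.2
time_s: 14.0
eef_pos: [0.5669, -0.1958, 0.0762]
tcp_rot: [[-0.998, 0.069, 0.002], [0.069, 0.998, -0.001], [-0.002, -0.001, -1.0]]
force: [0.7, -0.5, 0.5]
gripper_width: 0.316
grasp_force: 35.1
[ 0.56667781 -0.1957057   0.07597875] [-0.57128021 -0.71436244  1.06974605]
-0.002 [292.07550925 245.23905292 350.2370378  299.50635698]
0 [292.45097505 249.2674843  350.43492122 303.20338583]
0.002 [292.82415458 253.2708298  350.63159949 306.87835557]
col 320 [(237, np.int64(23)), (238, np.int64(23)), (239, np.int64(23)), (240, np.int64(23)), (241, np.int64(23)), (242, np.int64(23)), (243, np.int64(22)), (244, np.int64(22)), (245, np.int64(23)), (246, np.int64(22)), (247, np.int64(23)), (248, np.int64(22)), (249, np.int64(23)), (250, np.int64(22)), (251, np.int64(23)), (252, np.int64(23)), (253, np.int64(22)), (254, np.int64(15)), (255, np.int64(-2)), (256, np.int64(-30)), (257, np.int64(-51)), (258, np.int64(-56)), (259, np.int64(-57)), (260, np.int64(-56))]
row 276 [(284, np.int64(23)), (285, np.int64(23)), (286, np.int64(22)), (287, np.int64(22)), (288, np.int64(19)), (289, np.int64(7)), (290, np.int64(-15)), (291, np.int64(-39)), (292, np.int64(-55)), (293, np.int64(-56)), (294, np.int64(-57)), (295, np.int64(-58)), (296, np.int64(-57)), (297, np.int64(-59)), (298, np.int64(-58)), (299, np.int64(-59)), (342, np.int64(-47)), (343, np.int64(-45)), (344, np.int64(-41)), (345, np.int64(-27)), (346, np.int64(-4)), (347, np.int64(13)), (348, np.int64(21)), (349, np.int64(23)), (350, np.int64(24)), (351, np.int64(24)), (352, np.int64(25)), (353, np.int64(26)), (354, np.int64(28)), (355, np.int64(28)), (356, np.int64(28)), (357, np.int64(27))]
```

```bash
python3 -m handwheel '[[0,0,0,-0.25,0.1,0,1],[0,0,0,0,0,-0.7,1],[0,0,0,0,0,-0.7,1],[0,0,0,0,0,-0.7,1],[0,0,0,0,0,-0.7,1],[0,0,0,0,0,-0.5,1],[0,0,0,0,0,-0.3,1],[0,0,0,0,0,0,1]]'
```

```text
time_s: 14.85
eef_pos: [0.5636, -0.1945, 0.0386]
tcp_rot: [[-0.998, 0.069, -0.0], [0.069, 0.998, 0.0], [0.0, 0.0, -1.0]]
force: [-0.8, 0.0, -1.1]
gripper_width: 0.311
grasp_force: 34.2
```

```bash
python3 -m handwheel '[[0,0,0,0,0,0,0],[0,0,0,0,0,0,-0.2],[0,0,0,0,0,0,-1],[0,0,0,0,0,0,-1],[0,0,0,0,0,3,-1],[0,0,0,0,0,4,-1],[0,0,0,0,0,4,-1],[0,0,0,-0.5,4.5,1.2,-1]]'
python3 -m handwheel '[[0,0,0,-0.5,4.5,1.2,-1],[0,0,0,-0.5,4.5,1.2,-1],[0,0,0,-0.5,4.5,1.2,-1],[0,0,0,-0.5,4.5,1.2,-1],[0,0,0,-0.5,4.5,1.2,-1],[0,0,0,-0.5,4.5,1.2,-1],[0,0,0,-0.5,4.5,1.2,-1],[0,0,0,-0.5,4.5,1.2,-1]]'
python3 -m handwheel '[[0,0,0,-0.5,4.5,0,-1],[0,0,0,0,0,0,-1],[0,0,0,0,0,0,-1],[0,0,0,0,0,0,-1],[0,0,0,0,0,0,-1],[0,0,0,0,0,0,-1],[0,0,0,0,0,0,-1],[0,0,0,0,0,0,-1]]'
python3 - <<'E'
from rk import *
im=manip.capture("wrist");W=cam("wrist"); cv2.imwrite("pics/w6.png",im); print(manip.sense()["eef_pos"])
for n in("cap","bottle"):
  for d in manip.regions_of("wrist",n)[:2]:
    print(n,d["p"],d["box"]); 
    if n=="cap": print(fit([(W,d["box"])],CAPS(.128),[.51,.26]))
t=manip.capture("top"); cv2.imwrite("pics/top2.png",t)
o=np.zeros((480,800,3),np.uint8); o[:,:640]=im; o[:120,640:]=cv2.resize(t[230:305,370:470],(160,120)); cv2.imwrite("pics/v6.png",o)
E
```

```text
time_s: 15.65
eef_pos: [0.5628, -0.1546, 0.1657]
tcp_rot: [[-0.997, 0.074, 0.011], [0.074, 0.997, -0.007], [-0.011, -0.006, -1.0]]
force: [1.0, 0.4, -0.1]
gripper_width: 0.997
grasp_force: 0.0
time_s: 16.45
eef_pos: [0.518, 0.2123, 0.2576]
tcp_rot: [[-0.998, 0.069, 0.001], [0.069, 0.998, 0.0], [-0.001, 0.0, -1.0]]
force: [0.9, 0.1, -0.6]
gripper_width: 0.996
grasp_force: 0.0
time_s: 17.25
eef_pos: [0.5138, 0.2549, 0.2569]
tcp_rot: [[-0.998, 0.07, 0.0], [0.07, 0.998, 0.0], [-0.0, 0.0, -1.0]]
force: [0.4, 0.4, -0.3]
gripper_width: 1.0
grasp_force: 0.0
[0.51373872 0.25505157 0.2568531 ]
cap 0.66 [287.9, 181.5, 373.7, 273.8]
(array([0.51026817, 0.26207452]), array([ 2.04518137,  3.47875208, -2.03687709, -3.72164717]))
bottle 0.56 [251.7, 112.0, 440.7, 276.9]
```

View pics/v6.png

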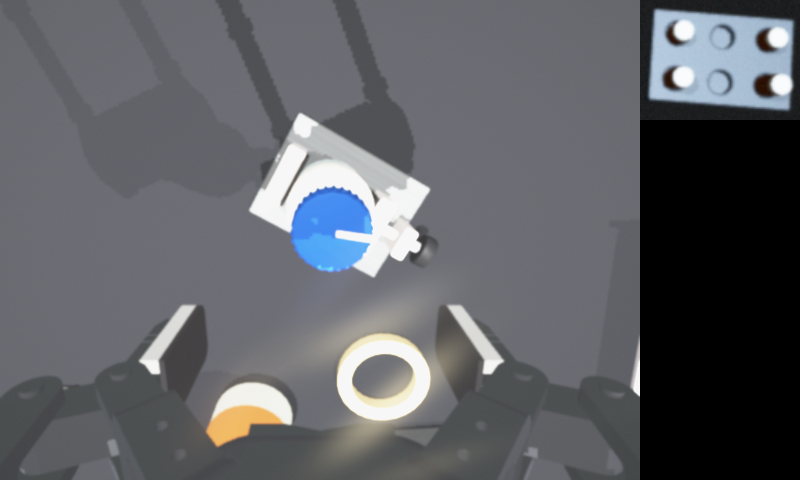

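```bash
cat >cl.py <<'E'
from rk import *
def capline(im,C,ctr,z):
    # white pixels inside the cap's top disc -> direction of the line in world
    uv=proj(C,cyl(*ctr,[(z,.024)])); m=np.zeros(im.shape[:2],np.uint8); cv2.fillPoly(m,[np.round(uv).astype(np.int32)],1)
    w=(im.min(2)>150)&(m>0); r,c=np.nonzero(w)
    P=ray(C,np.c_[c,r],z)[:,:2]-ctr; P=P[np.linalg.norm(P,axis=1)<.024]
    mu=P.mean(0); return len(P),np.degrees(np.arctan2(mu[1],mu[0])),mu
E
python3 - <<'E'
from cl import *
W=cam("wrist");im=cv2.imread("pics/w6.png"); c=np.array([.5103,.2621])
print("wrist line",capline(im,W,c,.1545))
T=cam("top");S=cam("scene")
for C,n in((T,"top0"),(S,"scene0"),(T,"top2")): print(n,capline(cv2.imread(f"pics/{n}.png"),C,c,.1545))
for C,uv in((T,(182.5,258.7)),(S,(458.1,249.7))):
    for z in(.098,.104,.11):
        p=ray(C,[uv],z)[0,:2]-c; print(z,np.linalg.norm(p),np.degrees(np.arctan2(p[1],p[0])))
# wrist base-plate corners
p=ray(W,[(299,113),(430,187),(250,211),(375,277)],.01); print(p)
E
```

```text
wrist line (293, np.float64(77.79401083020228), array([0.00284622, 0.01315761]))
top0 (31, np.float64(74.40436279861596), array([0.00375208, 0.0134424 ]))
scene0 (23, np.float64(74.26199793891969), array([0.00369239, 0.01310272]))
top2 (3, np.float64(-33.243149337564084), array([ 0.01148623, -0.00752874]))
0.098 0.03127522253109815 -27.965487252770785
0.104 0.0316931625442424 -30.787591009505366
0.11 0.03218588819831472 -33.52978441116517
0.098 0.02612804407492582 -35.156035158366606
0.104 0.030259882196694045 -31.826655999140044
0.11 0.03446923609813787 -29.303556157088938
[[0.43123082 0.24031409 0.01      ]
 [0.51057005 0.36501836 0.01      ]
 [0.522424   0.18239661 0.01      ]
 [0.60357983 0.30721969 0.01      ]]
```

```bash
python3 -m handwheel '[[0,0,0,-0.35,0.7,-3,-1],[0,0,0,0,0,-3,-1],[0,0,0,0,0,-3,-1],[0,0,0,0,0,-2.3,-1],[0,0,0,0,0,-2,-1],[0,0,0,0,0,0,-1],[0,0,0,0,0,0,-1],[0,0,0,0,0,0,-1]]' 60
python3 -m handwheel '[[0,0,0,0,0,0,1],[0,0,0,0,0,0,1],[0,0,0,0,0,0,1],[0,0,0,0,0,0,1],[0,0,0,0,0,0,1],[0,0,0,0,0,0,1],[0,0,0,0,0,0,1],[0,0,0,0,0,0,1]]' 60
python3 - <<'E'
from h import *
s=manip.sense();print(s["eef_pos"],s["force"],s["moment"],s["joints"])
E
```

```text
time_s: 18.25
eef_pos: [0.5111, 0.263, 0.1252]
tcp_rot: [[-0.998, 0.069, 0.002], [0.069, 0.998, 0.001], [-0.002, 0.001, -1.0]]
force: [0.4, 0.1, -0.4]
gripper_width: 1.003
grasp_force: 0.0
time_s: 19.05
eef_pos: [0.5105, 0.2624, 0.125]
tcp_rot: [[-0.998, 0.069, 0.002], [0.069, 0.998, 0.0], [-0.002, 0.0, -1.0]]
force: [-0.8, -1.4, 6.8]
gripper_width: 0.611
grasp_force: 61.7
[0.51053335 0.26242968 0.12495178] [-0.78737921 -1.42962617  6.80425331] [-0.14487531  0.10607844  0.01584457] [ 3.53860498e-01  3.51808187e-01  1.67162375e+00 -4.29959557e-04
  1.11660174e+00 -1.14768744e+00]
```

```bash
python3 -m handwheel '[[0,0,-8,0,0,-0.01,1],[0,0,-8,0,0,-0.01,1],[0,0,-8,0,0,-0.01,1],[0,0,-8,0,0,-0.01,1],[0,0,-8,0,0,-0.01,1],[0,0,-8,0,0,-0.01,1],[0,0,-8,0,0,-0.01,1],[0,0,-8,0,0,-0.01,1]]' 60
python3 - <<'E'
from h import *
s=manip.sense();R=s["tcp_rot"];print(np.degrees(np.arctan2(R[1,1],R[0,1])),s["force"],s["moment"])
E
python3 -m handwheel '[[0,0,-6,0,0,-0.01,1],[0,0,-6,0,0,-0.01,1],[0,0,-5,0,0,-0.01,1],[0,0,-5,0,0,-0.01,1],[0,0,-4,0,0,0,1],[0,0,-4,0,0,0,1],[0,0,0,0,0,0,1],[0,0,0,0,0,0,1]]' 60
python3 - <<'E'
from h import *
s=manip.sense();R=s["tcp_rot"];print(np.degrees(np.arctan2(R[1,1],R[0,1])),s["force"],s["moment"])
E
```

```text
time_s: 19.85
eef_pos: [0.5105, 0.2623, 0.1242]
tcp_rot: [[-0.37, 0.929, 0.002], [0.929, 0.37, -0.0], [-0.001, 0.001, -1.0]]
force: [-1.3, -1.3, 6.6]
gripper_width: 0.613
grasp_force: 61.7
21.735762258879532 [-1.28369733 -1.29207249  6.59232026] [-0.30468534  0.16915377  0.11107878]
time_s: 20.65
eef_pos: [0.5104, 0.2623, 0.1239]
tcp_rot: [[0.139, 0.99, 0.001], [0.99, -0.139, -0.0], [0.0, 0.001, -1.0]]
force: [-0.6, -1.9, 6.2]
gripper_width: 0.613
grasp_force: 61.8
-7.975625204223023 [-0.57249779 -1.92293425  6.18786736] [-0.32725526  0.20937413 -0.1375508 ]
```

```bash
cat >y.py <<'E'
from h import *
s=manip.sense();R=s["tcp_rot"];print("yaw",np.degrees(np.arctan2(R[1,1],R[0,1])),s["eef_pos"],s["force"],s["moment"],s["joint_torque"][5])
E
python3 -m handwheel '[[0,0,-2,0,0,-0.01,1],[0,0,-2,0,0,0,1],[0,0,-2,0,0,0,1],[0,0,-2,0,0,0,1],[0,0,-1,0,0,0,1],[0,0,-1,0,0,0,1],[0,0,0,0,0,0,1],[0,0,0,0,0,0,1]]' 60; python3 y.py
python3 -m handwheel '[[0,0,-1,0,0,0,1],[0,0,-1,0,0,0,1],[0,0,-1,0,0,0,1],[0,0,-1,0,0,0,1],[0,0,-1,0,0,0,1],[0,0,0,0,0,0,1],[0,0,0,0,0,0,1],[0,0,0,0,0,0,1]]' 60; python3 y.py
```

```text
time_s: 21.45
eef_pos: [0.5104, 0.2623, 0.1237]
tcp_rot: [[0.308, 0.951, 0.001], [0.951, -0.308, -0.0], [0.0, 0.001, -1.0]]
force: [-1.1, -0.5, 6.4]
gripper_width: 0.618
grasp_force: 61.8
yaw -17.953455534428276 [0.51040422 0.26228607 0.12373846] [-1.07119736 -0.47093804  6.36973373] [-0.19837275  0.22898381  0.0294073 ] 0.01857048540841788
time_s: 22.25
eef_pos: [0.5104, 0.2623, 0.1237]
tcp_rot: [[0.39, 0.921, 0.001], [0.921, -0.39, -0.0], [0.0, 0.001, -1.0]]
force: [-1.4, -1.2, 6.3]
gripper_width: 0.615
grasp_force: 61.8
yaw -22.95110491644652 [0.5103714  0.2623199  0.12370453] [-1.38665471 -1.19176943  6.28100164] [-0.33343379  0.22401489  0.01872059] 0.018128911033272743
```

```bash
python3 -m handwheel '[[0,0,-1,0,0,0,1],[0,0,-1,0,0,0,1],[0,0,-1,0,0,0,1],[0,0,-1,0,0,0,1],[0,0,-1,0,0,0,1],[0,0,-1,0,0,0,1],[0,0,0,0,0,0,1],[0,0,0,0,0,0,1]]' 60; python3 y.py
python3 - <<'E'
from cl import *
c=np.array([.5104,.2623])
for n in("scene","top","wrist"):
    im=manip.capture(n); cv2.imwrite(f"pics/c1_{n}.png",im); print(n,capline(im,cam(n),c,.153))
s=cv2.imread("pics/c1_scene.png")[190:320,400:530];t=cv2.imread("pics/c1_top.png")[225:320,130:230];w=cv2.imread("pics/c1_wrist.png")
o=np.zeros((600,800,3),np.uint8);o[:300,:400]=cv2.resize(s,(400,300));o[300:,:400]=cv2.resize(t,(400,300));o[:300,400:]=cv2.resize(w,(400,300));cv2.imwrite("pics/c1.png",o)
E
```

```text
time_s: 23.05
eef_pos: [0.5104, 0.2623, 0.1237]
tcp_rot: [[0.479, 0.878, 0.002], [0.878, -0.479, -0.001], [-0.0, 0.002, -1.0]]
force: [-1.9, -1.0, 6.1]
gripper_width: 0.616
grasp_force: 61.7
yaw -28.63658135458761 [0.51039186 0.26228694 0.12370243] [-1.91025383 -0.96544962  6.12717432] [-0.10399182  0.21577466  1.55937948] 1.5871232002973557
scene (19, np.float64(-134.988787096215), array([-0.01348611, -0.01349139]))
top (0, np.float64(nan), array([nan, nan]))
wrist (808, np.float64(-33.48681243318939), array([ 0.01093614, -0.00723485]))cl.py:7: RuntimeWarning: Mean of empty slice.
  mu=P.mean(0); return len(P),np.degrees(np.arctan2(mu[1],mu[0])),mu
  ret = um.true_divide(
```

View pics/c1.png

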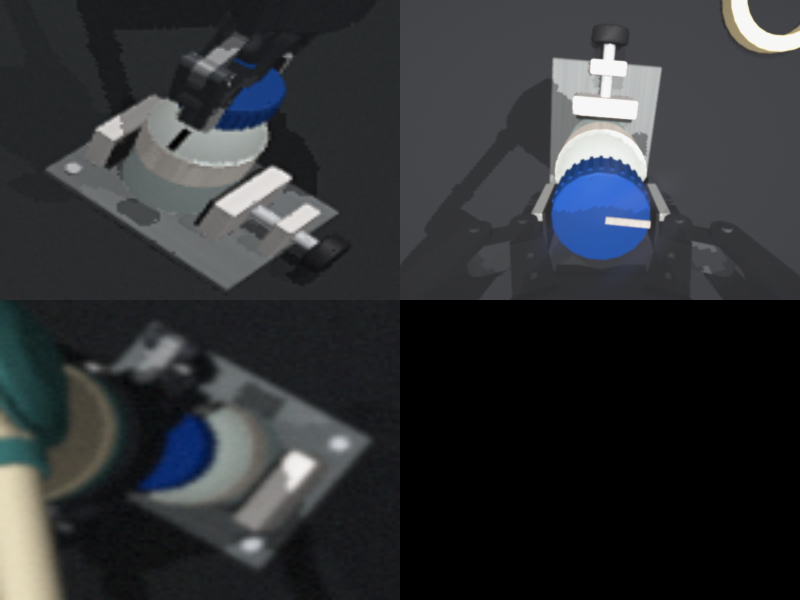

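```bash
python3 -m handwheel '[[0,0,4,0,0,0,1],[0,0,8,0,0,0.01,1],[0,0,8,0,0,0.01,1],[0,0,8,0,0,0.01,1],[0,0,8,0,0,0.01,1],[0,0,8,0,0,0.01,1],[0,0,8,0,0,0.01,1],[0,0,8,0,0,0.01,1]]' 60
python3 -m handwheel '[[0,0,8,0,0,0.01,1],[0,0,8,0,0,0.01,1],[0,0,7,0,0,0.01,1],[0,0,5,0,0,0,1],[0,0,2.4,0,0,0,1],[0,0,0,0,0,0,1],[0,0,0,0,0,0,1],[0,0,0,0,0,0,1]]' 60; python3 y.py
python3 - <<'E'
from cl import *
im=manip.capture("wrist"); cv2.imwrite("pics/c2.png",im)
for c in([.5104,.2623],): print(capline(im,cam("wrist"),np.array(c),.154))
E
```

```text
time_s: 24.0
eef_pos: [0.5105, 0.2623, 0.1244]
tcp_rot: [[-0.52, 0.854, 0.002], [0.854, 0.52, 0.0], [-0.001, 0.001, -1.0]]
force: [-0.5, -1.6, 6.5]
gripper_width: 0.615
grasp_force: 61.7
time_s: 24.8
eef_pos: [0.5105, 0.2624, 0.1247]
tcp_rot: [[-0.878, 0.478, 0.002], [0.478, 0.878, 0.0], [-0.001, 0.001, -1.0]]
force: [-1.3, -1.6, 6.6]
gripper_width: 0.617
grasp_force: 61.7
yaw 61.45505272317269 [0.51054869 0.26237569 0.12467679] [-1.30697145 -1.56378099  6.55096313] [-0.2747696   0.13183712  0.02967106] 0.07718594279140234
(824, np.float64(54.347139098144076), array([0.00766555, 0.01068628]))
```

```bash
python3 -m handwheel '[[0,0,1.1,0,0,0,1],[0,0,1.1,0,0,0,1],[0,0,0,0,0,0,1],[0,0,0,0,0,0,1],[0,0,0,0,0,0,1],[0,0,0,0,0,0,1],[0,0,0,0,0,0,1],[0,0,0,0,0,0,1]]' 60; python3 y.py
python3 - <<'E'
from cl import *
im=manip.capture("wrist"); cv2.imwrite("pics/c3.png",im); W=cam("wrist")
print(capline(im,W,np.array([.5104,.2623]),.154))
for n in("c1_wrist","c2","c3"):
    i=cv2.imread(f"pics/{n}.png"); m=np.uint8((i.min(2)>150))*255; m[:,:320]=0
    l=[c for c in cv2.findContours(m,0,1)[0] if cv2.contourArea(c)>400 and 300<cv2.boundingRect(c)[1]<400]
    for c in l:
        f=cv2.fitLine(c,2,0,.01,.01).ravel(); print(n,cv2.contourArea(c),cv2.boundingRect(c),np.degrees(np.arctan2(f[1],f[0])))
for n,i in(("rack",manip.capture("top")),): cv2.imwrite("pics/top3.png",i)
E
```

```text
time_s: 25.65
eef_pos: [0.5106, 0.2624, 0.1247]
tcp_rot: [[-0.896, 0.444, 0.002], [0.444, 0.896, 0.0], [-0.001, 0.001, -1.0]]
force: [-1.4, -1.2, 6.7]
gripper_width: 0.614
grasp_force: 61.7
yaw 63.639410211859996 [0.51055487 0.2624005  0.12469978] [-1.35947868 -1.24226566  6.70664908] [-0.26966218  0.11878633 -0.00579069] -0.018283826066181064
(828, np.float64(56.19831709420357), array([0.00731711, 0.01092948]))
c1_wrist 810.5 (328, 347, 73, 19) 5.496387
c2 844.5 (328, 347, 73, 21) 7.408938
c3 848.5 (327, 347, 74, 21) 7.431826
```

```bash
python3 - <<'E'
from workcell import manip
print(manip.sign_off())
E
```

```text
the job is handed in; nothing more can be done
None
```

Job handed in at about 26 s: both loose vials stand in free holes of their own rows, and the blue cap was screwed to its stop and backed off about 90° (by the wrist camera), with the gripper still holding it.

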